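# Release and push out the latched rack of a tube scanner with a pin tool

### The arm

A 6-joint arm with a two-finger parallel gripper is mounted at the origin on the work surface. World frame = base frame: x ahead of the robot, y to its left, z up, the work surface at z = 0. Lengths are in m, angles in rad, forces in N, time in s.
With the tool pointing down it reaches from about 0.3 to 0.775 m from the base axis. Payload 14.6 kg.
Tool frame: the origin (TCP) lies on the centre line of the jaws, within the pads' length; the fingertips stand 25 mm ahead of it and the grasp point (between the pads) lies 6 mm ahead of it (tip_extent is the distance from the TCP to the fingertips, in m); z points along the fingers, y is the direction in which the jaws open and shut (so a half turn about z gives the same grasp; the last joint's range is limited). The gripper opens to 85 mm and grips with 20 to 120 N. Pads are 22 mm wide; open, the fingers measure 114 mm over their backs; the gripper's body (76 mm by 85 mm) begins 54 mm behind the grasp point. The pads swing forward as they close: fully open they stand 13 mm farther back than shut.
Start: joints at [-1.397, 0.3, 1.521, -0, 1.321, -0.067], TCP at [0.131, -0.534, 0.224] pointing down, gripper open.
Joint ranges: [-3.03, 3.03], [-0.79, 2.21], [0.23, 2.52], [-1.04, 4.18], [0, 3.07], [-2.55, 2.55]. Speed limits (rad/s): [2.22, 2.22, 2.57, 3.14, 3.14, 3.14].

### API

Orientations are given as a 3x3 rotation matrix whose columns are the frame's x, y, z axes.
In Python, from plant import observe, capture, hand_in, tip_extent gives the robot as it stands.
- The arm moves only by the shell command python3 -m inch 'ROWS' [FORCE]. ROWS is JSON, a list of rows, each a list of 7 numbers: the gripper command: -1 is shut, 1 is fully open, values between are in proportion, then the shift along the world's x, y, z in mm, then the turn, a rotation vector about the world's x, y, z in rad. In form: [[jaw, x, y, z, wx, wy, wz], ...]. A call has 1 to 8 rows; each row shifts and turns the commanded pose from where the row before left it; what a row does not reach is not made up. A row lasts 1/8 s, in which the tool goes at most 62.5 mm and 10.7 degrees, less where a joint would pass 70% of its speed; a pose out of reach is approached as far as the arm can. A call is refused whole if a number of a shift passes 62.5 or a number of a turn 0.188, either way. A call with a gripper value outside its range is refused whole. The fingers move at their own pace and stop on an object; FORCE is the grip in N (left out, the last holds). Time passes only in rows, so rows that do not move let the fingers close. It gives the time, the measured TCP pose, the force and the opening at its end, in the units of the state.
- observe(): the state, without advancing time (a new reading comes with each control period).
- capture(name): name is "scene" or "top"; returns a dict with "pixels" (384x512x3 uint8, red, green, blue), "fov_y" (degrees; the focal length in pixels is half the picture's height over the tangent of half this angle, whatever the lens; pixels are square), "cx", "cy" (the principal point, pixels), "view" (4x4, takes a point from world to camera coordinates). Camera axes: x right, y up, looking along -z (the intrinsics and any distortion apply to the point x, -y, -z); pixel columns grow to the right and rows downward; lengths in m; the calibration is good to about 2 mm. A picture is of the moment at which its call begins. There is no depth.
- hand_in(): hands the job in, once; it reports no verdict.
The state is a dict: "time": time; "joint_pos": joint angles; "qvel": joint speeds; "tau": joint torques, N m; "position": TCP position; "tcp_rot": TCP orientation; "ft_force": force on the tool from outside, world axes, zero at the start; "moment": the same for the moment, N m; "grip_width": opening from 0.0 (shut) to 1.0 (fully open).
Only numpy, scipy, OpenCV 4.12 (cv2) and the standard library are available. Lean on these libraries where they do the work, as an engineer would, in place of code of your own. Each camera call takes 0.05 s, during which the arm holds its last target. There are 200 camera calls.

### The job

Take the pin tool from its blue stand, put its pin into the yellow well of the tube scanner, and gently hold the red recessed release button down while pushing the rack out under the hood, all the way until the latch springs up at the far end. Move the rack with the pin tool only, then put the tool back in its stand and leave everything else where it is.

Things in the scene. Friction and masses are not known exactly. Their poses are not given: they have to be found in the camera images.
- scanner: low grey and white bench scanner, 250 x 178 x 95 mm, fixed; origin at the centre of its underside, +x the direction in which the rack is pushed out, z up. Two white side rails (outer faces 140 mm apart) and over the +x half a purple hood with a black window; the hood rises 22 mm above the level of the well's mouth, its edge 70 mm in front of the well at the start.
- well_mouth (a point): centre of the well's mouth, on top of the yellow block (37 x 37 mm) at the rack's -x end; moves with the rack. The well is 13 mm square. Axes: z out of the well, x the rack's travel, which slopes 0.087 rad (5 degrees) below level: the rack sinks about 5 mm over it; block and well are tilted alike. Mouth about 75 mm above the table at the start.
- button (a joint): how far the red button (10 mm square, in the well) is pressed, in m: 0 up, 0.006 bottomed. When up its top lies 4 to 16 mm below the well's mouth, different each time and not measured: feel for it. Spring: 2.5 N at the start of the travel, 5.5 N when bottomed, then a hard stop. The latch is free from 5 mm on. Pushing sideways before that makes the latch bind.
- slide (a joint): how far the rack has been pushed out, in m: 0 home, 0.062 end stop. Sliding takes about 3 N plus what the button rubs. The latch is a comb: if the button comes up on the way it catches within 15 mm and must be pressed again; beyond 0.0575 it springs up when let go and the rack is locked out.
- rack: the white slide with purple and red tube caps, the yellow block and the button; origin below its middle, axes as for well_mouth. The caps, from 35 mm in front (+x) of the well on, rise 4 mm above the mouth's level. Limit for the tool's total force on the rack, button included: 25 N.
- pin: pin tool: a steel pin 7 mm in diameter and 48 mm long under an orange handle 16 mm square and 62 mm long with a black end; 110 mm in all, 60 g. Origin at the pin's tip, z along the tool towards the handle, x and y square to the handle's flats. The handle begins 48 mm and ends 110 mm above the tip. It starts upright in the stand.
- pin_tip (a point): the tip of the pin, same as the tool's origin
- stand: blue block 60 x 60 x 55 mm, fixed, origin at the centre of its underside; at its centre a square hole, 11 mm wide with a 3 mm chamfer, 52 mm deep. The tool stands in it with the handle's foot on the block's top, 55 mm above the table, and the tip 7 mm above the table.
- tube_rack: white rack 80 x 80 mm, 91 mm high, with nine red and purple capped blood tubes, loose; a bystander
- microtube_tray: white tray 90 x 120 mm, 42 mm high, with clear microtubes, loose; a bystander
- jar: clear specimen jar with yellow lid, 54 mm in diameter, 60 mm high; a bystander
- spray: white bottle with blue cap, 60 mm in diameter, 150 mm high; a bystander
- marker: black marker, 12 x 120 x 12 mm, lying; a bystander
- beaker: glass beaker, 70 mm in diameter, 80 mm high; a bystander

How it is judged:
On the way, in this order (a step that is already met when the one before it is completed fails the run):
1. the button is held down by the pin tool with the rack still home (value of joint button above 0.005 m and value of joint slide below 0.006 m and contact force between pin and rack above 1 N), for 0.04 s.
2. the rack is pushed right out, the pin still holding the button down (value of joint slide above 0.0575 m and value of joint button above 0.003 m and contact force between pin and rack above 1 N), for 0.04 s.
3. the button has sprung up with the rack locked out (value of joint slide above 0.056 m and value of joint button below 0.0015 m), for 0.1 s.
At the end, for the whole second after the job is handed in: The rack is pushed out by more than 56 mm of its 62 mm and still, the button is up again (pressed less than 1.5 mm), and the pin tool stands in its stand, upright within 0.12 rad, its tip within 6 mm of the hole's axis and no more than 4 mm short of fully home, at rest and released (all of step 3 and horizontal distance between pin_tip and stand below 0.006 m and z of pin_tip in the frame of stand below 0.011 m and angle between pin's own z axis and vertical below 0.12 rad and linear speed of pin below 0.02 m/s and velocity of joint slide below 0.005 m/s); the robot touches nothing.
It fails at once if the pin tool presses on the rack or button with more than 25 N (contact force between pin and rack above 25 N).
It fails at once if the robot itself (fingers or arm) touches the rack (contact force between any of the fingers, the arm and rack above 1 N).
It fails at once if a bystander is moved by more than 20 mm (distance of any of tube_rack, microtube_tray, jar, spray, marker, beaker from where it was at the start of the episode above 0.02 m).
It also fails if it takes over 69 s, if anything falls off the work surface, if the arm or the gripper's body presses on something with over 40 N, if the wrist force passes 120 N, or if a joint passes its speed limit or range.

## Working session

There is one attempt and no reset: what is moved stays moved. The work goes in short steps, Python scripts to look and compute and a shell command to move; the robot and the scene stay as the last step left them, time stands still between calls to the robot, and variables do not carry over. Pictures are saved under pics/ and viewed, about 8 in all and at most 12, crops included, and the job is handed in when it is done.

```bash
ls; mkdir -p pics
cat > h.py <<'E'
import numpy as np, cv2
from plant import observe, capture
def snap(n,f):
    c=capture(n); cv2.imwrite('pics/'+f,c['pixels'][:,:,::-1]); np.save('pics/'+f+'.npy',c,allow_pickle=True); return c
def load(f): return np.load('pics/'+f+'.npy',allow_pickle=True).item()
def ray(c,u,v):
    f=192/np.tan(np.radians(c['fov_y'])/2); V=np.array(c['view']); R=V[:3,:3]
    d=R.T@np.array([(u-c['cx'])/f,-(v-c['cy'])/f,-1]); return -R.T@V[:3,3],d
def onz(c,u,v,z):
    o,d=ray(c,u,v); return o+d*(z-o[2])/d[2]
def proj(c,p):
    f=192/np.tan(np.radians(c['fov_y'])/2); V=np.array(c['view']); q=V[:3,:3]@p+V[:3,3]
    return c['cx']+f*q[0]/-q[2], c['cy']-f*q[1]/-q[2]
E
python3 - <<'E'
from h import *
for n in('top','scene'):
    c=snap(n,n+'0.png'); print({k:v for k,v in c.items() if k!='pixels'})
print(observe())
E
```

```text
pics
{'fov_y': 57.33997615366271, 'cx': 254.62755074967245, 'cy': 189.18402251283925, 'view': array([[ 0.02171276, -0.99976324, -0.0014238 ,  0.00623599],
       [ 0.99571621,  0.0214968 ,  0.08992842, -0.55781404],
       [-0.08987652, -0.0033703 ,  0.99594721, -1.1912306 ],
       [ 0.        ,  0.        ,  0.        ,  1.        ]])}
{'fov_y': 49.009441452413604, 'cx': 246.45335974246115, 'cy': 193.72203679556605, 'view': array([[ 0.05738164,  0.99833808,  0.00533182, -0.06723857],
       [-0.82579971,  0.04446204,  0.56220812,  0.40672167],
       [ 0.56103671, -0.03666344,  0.8269786 , -1.48650332],
       [ 0.        ,  0.        ,  0.        ,  1.        ]])}
{'time': 0.1, 'joint_pos': array([-1.39661089e+00,  3.00409461e-01,  1.52153245e+00,  7.77739326e-06,
        1.32073776e+00, -6.65849796e-02]), 'qvel': array([ 0.0016786 , -0.00210917, -0.0015539 , -0.00113438,  0.00019279,
       -0.00025472]), 'tau': array([ 1.62741449e-03, -5.44377780e+01, -3.62370408e+01, -3.80739903e-05,
        3.04164139e-03,  3.44280124e-05]), 'position': array([ 0.13111486, -0.53390513,  0.22397571]), 'tcp_rot': array([[ 9.71155024e-01,  2.38448919e-01, -1.80964939e-04],
       [ 2.38448974e-01, -9.71154436e-01,  1.07187362e-03],
       [ 7.98422027e-05, -1.08410636e-03, -9.99999409e-01]]), 'ft_force': array([-0.76232689,  0.08290347, -0.65757152]), 'moment': array([-0.0491693 , -0.02984421,  0.0331034 ]), 'grip_width': 0.9991965534782123}
```

View pics/top0.png

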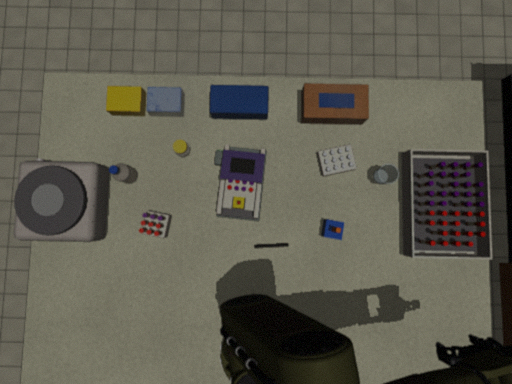

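View pics/scene0.png

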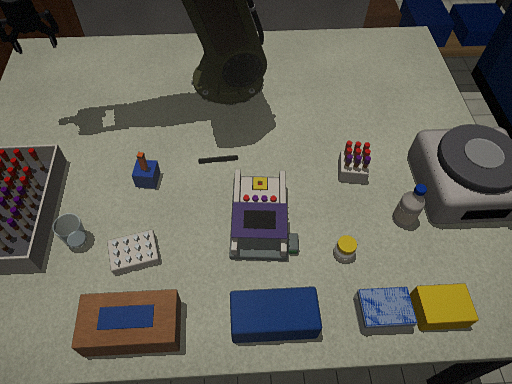

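Top view: scanner around (240,185) with the yellow block at (239,203), stand at (333,229) with the orange tool. Scene view: the block is at (260,183), the stand at (146,175).

Run:
```python
from h import *
t=load('top0.png');s=load('scene0.png')
def show(c,u,v,w,h,k,f): cv2.imwrite('pics/'+f,cv2.resize(c['pixels'][v:v+h,u:u+w,::-1],None,fx=k,fy=k,interpolation=cv2.INTER_CUBIC))
a=lambda c,u,v,w,h,k:cv2.resize(c['pixels'][v:v+h,u:u+w,::-1],None,fx=k,fy=k,interpolation=cv2.INTER_NEAREST)
A=np.hstack([a(t,212,145,60,80,6),a(t,312,210,40,80,6)[:480]])
cv2.imwrite('pics/crop_t.png',A)
def comp(c,lo,hi,box,n):
    u,v,w,h=box; im=cv2.cvtColor(c['pixels'][v:v+h,u:u+w],cv2.COLOR_RGB2HSV)
    m=cv2.inRange(im,lo,hi); k,l,st,ce=cv2.connectedComponentsWithStats(m)
    for i in range(1,k):
        if st[i,4]>8:
            pts=np.argwhere(l==i)[:,::-1].astype(np.float32)+[u,v]
            print(n,st[i],ce[i]+[u,v],cv2.minAreaRect(pts.astype(np.float32)))
for c,yb,sb,nm in((t,(212,190,60,35),(312,210,50,40),'top'),(s,(240,170,45,25),(125,145,45,50),'scene')):
    comp(c,(20,120,60),(35,255,255),yb,nm+' yellow')
    comp(c,(100,120,30),(125,255,255),sb,nm+' blue')
    comp(c,(3,130,60),(18,255,255),sb,nm+' orange')
    comp(c,(125,60,30),(150,255,255),(212,145,60,40) if nm=='top' else (225,195,70,50),nm+' purple')
```

```text
top yellow [ 21   7  12  12 116] [238.25862069 202.31896552] ((238.5, 202.5), (11.0, 11.0), 90.0)
top blue [ 11  10  21  19 259] [332.47104247 228.88030888] ((333.0135192871094, 228.91893005371094), (18.741483688354492, 16.933094024658203), 9.462322235107422)
top orange [24 18  5  5 19] [337.84210526 229.63157895] ((338.0, 230.0), (4.0, 4.0), 90.0)
top purple [  8   5  45  35 893] [242.09070549 166.44120941] ((241.88412475585938, 167.04269409179688), (41.74312210083008, 31.693851470947266), 6.340191841125488)
scene yellow [ 13   7  14  13 173] [259.50867052 182.98265896] ((259.5, 183.0), (12.0, 13.0), 90.0)
scene blue [  7  14  25  19 255] [144.13333333 169.16862745] ((144.05738830566406, 168.3688507080078), (22.996078491210938, 17.382862091064453), 5.19442892074585)
scene orange [12  7  7  6 29] [139.75862069 154.10344828] ((139.85296630859375, 154.08824157714844), (5.578319072723389, 5.093247413635254), 14.03624439239502)
scene orange [13 13  9 12 66] [142.34848485 163.60606061] ((142.70001220703125, 163.1000213623047), (12.649110794067383, 6.324555397033691), 71.56504821777344)
scene purple [27  0  6  6 28] [254.78571429 197.5       ] ((255.00001525878906, 197.50001525878906), (4.949747085571289, 4.949747085571289), 45.0)
scene purple [36  0  6  6 28] [263.82142857 197.67857143] ((263.5, 197.5), (5.0, 5.0), 90.0)
scene purple [   6    7   57   37 1348] [259.02002967 220.47551929] ((259.4459533691406, 219.83663940429688), (56.093387603759766, 35.45525360107422), 1.6846843957901)
```

View pics/crop_t.png

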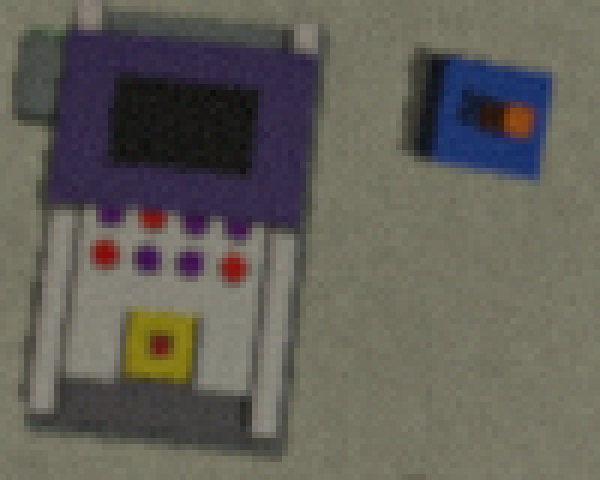

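Crop: the orange handle end is at about (338.5,230), with its shadow to the left. The well centre is about (238.7,202.2), and the scanner is yawed by about 5°.

Run:
```python
from h import *
s=load('scene0.png')
a=lambda c,u,v,w,h,k:cv2.resize(c['pixels'][v:v+h,u:u+w,::-1],None,fx=k,fy=k,interpolation=cv2.INTER_NEAREST)
cv2.imwrite('pics/crop_s.png',np.hstack([a(s,125,140,42,56,9),a(s,240,165,42,56,9)]))
```

```text
(no output)
```

View pics/crop_s.png

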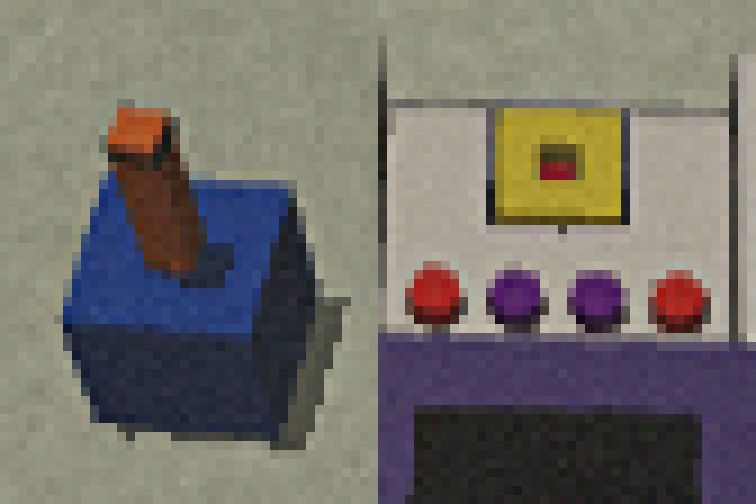

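Scene crop: the tool stands with its orange end at about (139.5,154) and its foot near (144.5,169). The yellow block is centred at about (259.5,182.8), with the red button seen in the well.

Run:
```python
from h import *
t=load('top0.png');s=load('scene0.png')
def tri(a,b):
    A=[];B=[]
    for c,p in((t,a),(s,b)):
        o,d=ray(c,*p);d/=np.linalg.norm(d);P=np.eye(3)-np.outer(d,d);A.append(P);B.append(P@o)
    return np.linalg.lstsq(np.vstack(A),np.hstack(B),rcond=None)[0]
r=lambda x:np.round(np.array(x)*1000,1)
yt,ys=(238.3,202.3),(259.5,182.9); st,ss=(333.5,229),(145.1,168.2)
print('well tri',r(tri(yt,ys)),'top',r(onz(t,*yt,.075)),'scene',r(onz(s,*ys,.075)))
print('stand tri',r(tri(st,ss)),r(onz(t,*st,.055)),r(onz(s,*ss,.055)))
ht,hs=(338.2,229.8),(139.9,154.1)
print('handle top tri',r(tri(ht,hs)),r(onz(t,*ht,.117)),r(onz(s,*hs,.117)))
tc=[(325.7,218.7),(343.2,221.5),(341.2,239.5),(324,236.2)]
P=np.array([onz(t,*p,.055) for p in tc]);print(r(P),r(P.mean(0)))
for i in range(4):
    d=P[(i+1)%4]-P[i];print('stand edge',np.degrees(np.arctan2(d[1],d[0])),np.linalg.norm(d))
# black window and hood
for c,lo,hi,box,n in((t,(118,50,20),(155,255,255),(212,145,60,40),'top'),(s,(118,50,20),(155,255,255),(225,201,70,40),'scene')):
    u,v,w,h=box;im=cv2.cvtColor(c['pixels'][v:v+h,u:u+w],cv2.COLOR_RGB2HSV);m=cv2.inRange(im,lo,hi)
    cs,_=cv2.findContours(m,cv2.RETR_EXTERNAL,cv2.CHAIN_APPROX_NONE);q=max(cs,key=cv2.contourArea).astype(np.float32).reshape(-1,2)+[u,v]
    W=np.array([onz(c,*p,.095)[:2] for p in q],np.float32);R=cv2.minAreaRect(W*1000);print(n,'hood',R)
    print(r(cv2.boxPoints(R)/1000))
# cap row near hood, scene: red caps ends
l=onz(s,240-.5+433/9-42,165+30.5,.079);
a=onz(s,240-.5+(433-378)/9,165-.5+292/9,.079);b=onz(s,240-.5+(678-378)/9,165-.5+297/9,.079);print('caps',r(a),r(b),np.degrees(np.arctan2(*(b-a)[:2][::-1])))
a=onz(t,212-.5+105/6,145-.5+254/6,.079);b=onz(t,212-.5+233/6,145-.5+268/6,.079);print('caps',r(a),r(b),np.degrees(np.arctan2(*(b-a)[:2][::-1])))
```

```text
well tri [508.6  72.4  70.2] top [508.3  71.2  75. ] scene [512.   72.9  75. ]
stand tri [ 426.8 -247.2   52. ] [ 426.9 -248.3   55. ] [ 429.4 -244.7   55. ]
handle top tri [ 425.7 -249.1  113.3] [ 425.8 -249.4  117. ] [ 429.  -246.8  117. ]
[[ 460.7 -222.2   55. ]
 [ 452.6 -280.8   55. ]
 [ 392.7 -274.1   55. ]
 [ 402.3 -216.7   55. ]] [ 427.1 -248.4   55. ]
stand edge -97.84385994265382 0.05917568824014408
stand edge 173.59976821738903 0.06030305089472694
stand edge 80.43214286506527 0.05817494873200647
stand edge -5.352971603091894 0.05858908184287409
top hood ((623.3806762695312, 61.56282424926758), (137.77479553222656, 104.93191528320312), 85.0301513671875)
[[565.1  -2.5]
 [669.7 -11.6]
 [681.6 125.6]
 [577.1 134.7]]
scene hood ((638.2822265625, 61.74677658081055), (137.1571502685547, 103.4639663696289), 85.23699951171875)
[[581.   -2.3]
 [684.1 -10.9]
 [695.5 125.8]
 [592.4 134.4]]
caps [558.3  32.6  79. ] [563.9 104.1  79. ] 85.5083129145314
caps [558.7 103.2  79. ] [552.4  32.3  79. ] -95.02940191203223
```

```bash
python3 -m inch '[[1,42,41,-5,0,0,0.17],[1,42,41,-5,0,0,0.17],[1,42,41,-5,0,0,0.17],[1,42,41,-5,0,0,0.17],[1,42,41,-5,0,0,0.17],[1,42,41,-5,0,0,0.17],[1,42,41,-5,0,0,0.17],[1,0,0,0,0,0,0]]' 60; python3 -c "
from h import *
o=observe();print(o['tcp_rot'].round(4),o['joint_pos'].round(3),o['time'])"
```

```text
time: 1.1
position: [0.4268, -0.2445, 0.1888]
tcp_rot: [[0.133, 0.991, -0.001], [0.991, -0.133, 0.001], [0.001, -0.001, -1.0]]
ft_force: [-0.7, -0.5, -0.9]
grip_width: 1.001
[[ 1.329e-01  9.911e-01 -8.000e-04]
 [ 9.911e-01 -1.329e-01  9.000e-04]
 [ 8.000e-04 -9.000e-04 -1.000e+00]] [-0.595  0.205  1.726  0.     1.212 -0.462] 1.1
```

```bash
python3 -m inch '[[1,0.6,-3,-30,0,0,0],[1,0,0,-30,0,0,0],[1,0,0,-22,0,0,0],[1,0,0,-10,0,0,0],[1,0,0,0,0,0,0]]'; python3 -m inch '[[-1,0,0,0,0,0,0],[-1,0,0,0,0,0,0],[-1,0,0,0,0,0,0],[-1,0,0,0,0,0,0],[-1,0,0,0,0,0,0],[-1,0,0,0,0,0,0],[-1,0,0,0,0,0,0],[-1,0,0,0,0,0,0]]' 60;python3 -c "
from h import *
o=observe();print(o['position'],o['moment'],o['ft_force'])"
```

```text
time: 1.72
position: [0.4254, -0.2505, 0.0974]
tcp_rot: [[0.141, 0.99, -0.001], [0.99, -0.141, 0.0], [0.0, -0.001, -1.0]]
ft_force: [0.7, 0.6, -0.5]
grip_width: 0.999
time: 2.72
position: [0.4259, -0.2503, 0.0978]
tcp_rot: [[0.14, 0.99, 0.0], [0.99, -0.14, -0.0], [-0.0, 0.0, -1.0]]
ft_force: [-1.4, 0.7, 6.0]
grip_width: 0.167
[ 0.42587922 -0.2502668   0.09782776] [-0.02080754  0.28156269  0.05337112] [-1.36256498  0.65925782  6.02010732]
```

```bash
python3 -m inch '[[-1,0,0,10,0,0,0],[-1,0,0,25,0,0,0],[-1,0,0,35,0,0,0],[-1,0,0,35,0,0,0],[-1,0,0,0,0,0,0],[-1,0,0,0,0,0,0]]';python3 - <<'E'
from h import *
o=observe();print(o['position'],o['moment'],o['ft_force'],o['tcp_rot'].round(3).tolist())
a=snap('top','t1.png');s=snap('scene','s1.png')
c=lambda c,u,v,w,h,k:cv2.resize(c['pixels'][v:v+h,u:u+w,::-1],None,fx=k,fy=k,interpolation=cv2.INTER_NEAREST)
cv2.imwrite('pics/v1.png',np.hstack([c(s,105,100,80,100,5),c(a,300,190,80,100,5)]))
E
```

```text
time: 3.48
position: [0.4255, -0.2499, 0.202]
tcp_rot: [[0.14, 0.99, -0.001], [0.99, -0.14, 0.0], [0.0, -0.001, -1.0]]
ft_force: [-0.9, -0.1, -0.9]
grip_width: 0.163
[ 0.42549534 -0.24990469  0.20199088] [ 0.04409005 -0.00363788 -0.0146476 ] [-0.8760627  -0.07070542 -0.8522436 ] [[0.14, 0.99, -0.001], [0.99, -0.14, 0.0], [0.0, -0.001, -1.0]]
```

View pics/v1.png

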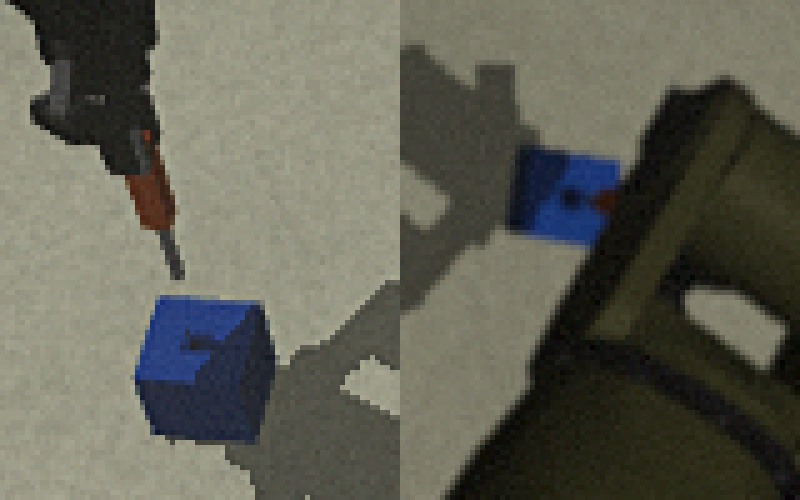

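The tool is held upright, with its tip at scene pixel (140.6,154.5). The stand's hole is now visible at top (333.9,229.1).

Run:
```python
from h import *
s=load('s1.png');t=load('t1.png');r=lambda x:np.round(np.array(x)*1000,1)
for p in ((140.4,155),(140.8,154.5)): print('tip',r(onz(s,*p,.111)))
print('axis pt at handle foot', r(onz(s,105-.5+160/5,100-.5+229/5,.159)))
print('hole top view',r(onz(t,333.9,229.1,.055)), 'hole scene',r(onz(s,105-.5+193/5,100-.5+340/5,.055)))
```

```text
tip [ 427.2 -246.8  111. ]
tip [ 425.5 -245.9  111. ]
axis pt at handle foot [ 434.  -246.7  159. ]
hole top view [ 426.6 -249.7   55. ] hole scene [ 426.6 -250.6   55. ]
```

```bash
python3 -m inch '[[-1,10,40,0,0,0,0],[-1,15,56,0,0,0,0],[-1,15,56,0,0,0,0],[-1,15,56,0,0,0,0],[-1,15,56,0,0,0,0],[-1,10,40,0,0,0,0],[-1,4,16,-14,0,0,0],[-1,0,0,-10,0,0,0]]';python3 -m inch '[[-1,0,0,0,0,0,0],[-1,0,0,0,0,0,0]]';python3 - <<'E'
from h import *
o=observe();print(o['position'],o['moment'],o['ft_force'])
a=snap('top','t2.png');s=snap('scene','s2.png')
c=lambda c,u,v,w,h,k:cv2.resize(c['pixels'][v:v+h,u:u+w,::-1],None,fx=k,fy=k,interpolation=cv2.INTER_NEAREST)
cv2.imwrite('pics/v2.png',np.hstack([c(s,235,145,50,60,8),c(a,214,175,50,60,8)]))
E
```

```text
time: 4.58
position: [0.5092, 0.0701, 0.1766]
tcp_rot: [[0.138, 0.99, -0.002], [0.99, -0.138, -0.0], [-0.001, -0.002, -1.0]]
ft_force: [-0.1, -1.3, -0.9]
grip_width: 0.17
time: 4.82
position: [0.5098, 0.0688, 0.1786]
tcp_rot: [[0.141, 0.99, 0.0], [0.99, -0.141, -0.0], [-0.0, 0.0, -1.0]]
ft_force: [-0.7, -0.4, -0.5]
grip_width: 0.168
[0.50977937 0.06883592 0.17863196] [-0.02026119  0.02494126 -0.02871829] [-0.65262407 -0.3771999  -0.49626533]
```

View pics/v2.png

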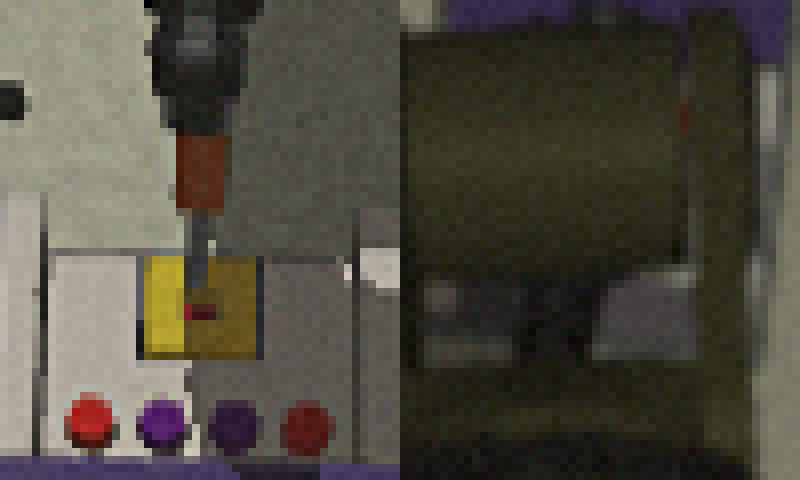

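The tip is seen at scene (259.2,180.5) just above the block, whose centre is (259.9,182.9).

Run:
```python
from h import *
s=load('s2.png');r=lambda x:np.round(np.array(x)*1000,1)
print('tip',r(onz(s,259.2,180.3,.0878)),'well',r(onz(s,259.9,182.9,.075)),r(onz(s,259.5,182.9,.075)))
```

```text
tip [512.6  71.6  87.8] well [512.1  74.   75. ] [512.   72.9  75. ]
```

```bash
python3 -m inch '[[-1,0,1.3,-5,0,0,0],[-1,0,0,-4,0,0,0],[-1,0,0,-2,0,0,0],[-1,0,0,0,0,0,0]]'; for i in 1; do python3 -m inch '[[-1,0,0,-1,0,0,0],[-1,0,0,0,0,0,0]]'; python3 -c "
from h import *
o=observe();print(o['position'],o['ft_force'],o['moment'])"; done
```

```text
time: 5.42
position: [0.5097, 0.0712, 0.1673]
tcp_rot: [[0.14, 0.99, -0.0], [0.99, -0.14, -0.0], [-0.0, -0.0, -1.0]]
ft_force: [0.0, 0.8, -1.0]
grip_width: 0.164
time: 5.68
position: [0.5098, 0.0712, 0.1665]
tcp_rot: [[0.139, 0.99, 0.0], [0.99, -0.139, 0.0], [0.0, 0.0, -1.0]]
ft_force: [-0.8, -0.3, -0.7]
grip_width: 0.168
[0.50975954 0.07120588 0.16647739] [-0.7564042  -0.25424353 -0.71821553] [0.01843529 0.01743255 0.02813336]
```

```bash
python3 -m inch '[[-1,0,0,-1,0,0,0],[-1,0,0,0,0,0,0]]' | grep -E "pos|ft"; python3 -m inch '[[-1,0,0,-1,0,0,0],[-1,0,0,0,0,0,0]]'| grep -E "pos|ft"
```

```text
position: [0.5097, 0.0712, 0.1654]
ft_force: [0.2, -0.3, -1.2]
position: [0.5097, 0.0712, 0.1644]
ft_force: [-0.3, -0.6, -1.0]
```

```bash
python3 -m inch '[[-1,0,0,-1,0,0,0],[-1,0,0,-1,0,0,0],[-1,0,0,0,0,0,0]]' | grep -E "pos|ft"
```

```text
position: [0.5097, 0.0712, 0.1624]
ft_force: [1.3, 0.3, -0.5]
```

```bash
python3 -m inch '[[-1,0,0,-1,0,0,0],[-1,0,0,0,0,0,0]]' | grep -E "pos|ft"
```

```text
position: [0.5097, 0.0712, 0.1614]
ft_force: [0.9, -0.1, -0.7]
```

```bash
python3 -m inch '[[-1,0,0,-1,0,0,0],[-1,0,0,0,0,0,0]]' | grep -E "pos|ft"
```

```text
position: [0.5097, 0.0712, 0.1604]
ft_force: [-0.6, -0.5, -1.2]
```

```bash
python3 -m inch '[[-1,0,0,-1,0,0,0],[-1,0,0,0,0,0,0]]' | grep -E "pos|ft"
```

```text
position: [0.5097, 0.0712, 0.1594]
ft_force: [0.5, 0.5, -0.5]
```

```bash
python3 -m inch '[[-1,0,0,-1,0,0,0],[-1,0,0,0,0,0,0]]' | grep -E "pos|ft"
```

```text
position: [0.5097, 0.0712, 0.1584]
ft_force: [0.0, -0.3, -1.1]
```

```bash
python3 -m inch '[[-1,0,0,-1,0,0,0],[-1,0,0,0,0,0,0]]' | grep -E "pos|ft"
```

```text
position: [0.5097, 0.0712, 0.1574]
ft_force: [-0.7, 0.0, 0.0]
```

```bash
python3 -m inch '[[-1,0,0,-1,0,0,0],[-1,0,0,0,0,0,0]]' | grep -E "pos|ft"
```

```text
position: [0.5098, 0.0712, 0.1566]
ft_force: [0.1, -0.6, 1.0]
```

```bash
python3 -m inch '[[-1,0,0,-1,0,0,0],[-1,0,0,0,0,0,0],[-1,0,0,0,0,0,0]]' | grep -E "pos|ft"
```

```text
position: [0.5098, 0.0712, 0.1556]
ft_force: [-0.2, 0.3, 1.8]
```

```bash
python3 -m inch '[[-1,0,0,-1,0,0,0],[-1,0,0,0,0,0,0],[-1,0,0,0,0,0,0]]' | grep -E "pos|ft"
```

```text
position: [0.5098, 0.0712, 0.1545]
ft_force: [-1.4, -0.6, 2.2]
```

```bash
python3 -m inch '[[-1,0,0,-1,0,0,0],[-1,0,0,0,0,0,0],[-1,0,0,0,0,0,0]]' | grep -E "pos|ft"
```

```text
position: [0.5098, 0.0712, 0.1535]
ft_force: [-0.9, 0.4, 3.2]
```

```bash
python3 -m inch '[[-1,0,0,-1,0,0,0],[-1,0,0,0,0,0,0],[-1,0,0,0,0,0,0]]' | grep -E "pos|ft"
```

```text
position: [0.5098, 0.0712, 0.1525]
ft_force: [-0.8, 0.8, 3.5]
```

```bash
python3 -m inch '[[-1,0,0,-0.7,0,0,0],[-1,0,0,0,0,0,0],[-1,0,0,0,0,0,0]]' | grep -E "pos|ft"
```

```text
position: [0.5098, 0.0712, 0.1518]
ft_force: [-0.6, -0.1, 3.8]
```

```bash
python3 -m inch '[[-1,0,0,-0.4,0,0,0],[-1,0,0,0,0,0,0],[-1,0,0,0,0,0,0]]' | grep -E "pos|ft"
```

```text
position: [0.5098, 0.0712, 0.1514]
ft_force: [-0.6, 0.0, 4.1]
```

```bash
python3 -m inch '[[-1,0,0,-0.4,0,0,0],[-1,0,0,0,0,0,0],[-1,0,0,0,0,0,0]]' | grep -E "pos|ft"
```

```text
position: [0.5098, 0.0712, 0.151]
ft_force: [-0.6, -0.2, 5.2]
```

```bash
python3 -m inch '[[-1,0,0,-0.3,0,0,0],[-1,0,0,0,0,0,0],[-1,0,0,0,0,0,0]]' | grep -E "pos|ft"
```

```text
position: [0.5098, 0.0712, 0.1507]
ft_force: [0.0, -0.0, 4.9]
```

```bash
python3 -m inch '[[-1,0,0,-0.3,0,0,0],[-1,0,0,0,0,0,0],[-1,0,0,0,0,0,0]]' | grep -E "pos|ft"
```

```text
position: [0.5098, 0.0712, 0.1504]
ft_force: [-1.4, -0.0, 4.5]
```

```bash
python3 -m inch '[[-1,0,0,-0.3,0,0,0],[-1,0,0,0,0,0,0],[-1,0,0,0,0,0,0]]' | grep -E "pos|ft"
```

```text
position: [0.5099, 0.0712, 0.1503]
ft_force: [-0.9, 0.1, 6.8]
```

```bash
python3 -m inch '[[-1,0,0,-0.3,0,0,0],[-1,0,0,0,0,0,0],[-1,0,0,0,0,0,0]]' | grep -E "pos|ft"
```

```text
position: [0.51, 0.0712, 0.1503]
ft_force: [-0.6, -0.0, 8.2]
```

```bash
python3 -m inch '[[-1,2,-0.17,-0.17,0,0,0],[-1,2,-0.17,-0.17,0,0,0],[-1,0,0,0,0,0,0]]' | grep -E "pos|ft"
```

```text
position: [0.5142, 0.0708, 0.1499]
ft_force: [-0.2, -0.4, 8.2]
```

```bash
python3 -m inch '[[-1,2,-0.17,-0.17,0,0,0],[-1,2,-0.17,-0.17,0,0,0],[-1,0,0,0,0,0,0]]' | grep -E "pos|ft"
```

```text
position: [0.5181, 0.0705, 0.1496]
ft_force: [-0.7, -0.0, 8.9]
```

```bash
python3 -m inch '[[-1,2,-0.17,-0.17,0,0,0],[-1,2,-0.17,-0.17,0,0,0],[-1,0,0,0,0,0,0]]' | grep -E "pos|ft"
```

```text
position: [0.5221, 0.0701, 0.1492]
ft_force: [-0.4, 0.3, 8.5]
```

Run:
```python
from h import *
s=snap('scene','s3.png')
c=lambda c,u,v,w,h,k:cv2.resize(c['pixels'][v:v+h,u:u+w,::-1],None,fx=k,fy=k,interpolation=cv2.INTER_NEAREST)
cv2.imwrite('pics/v3.png',c(s,225,145,70,75,7))
```

```text
(no output)
```

View pics/v3.png

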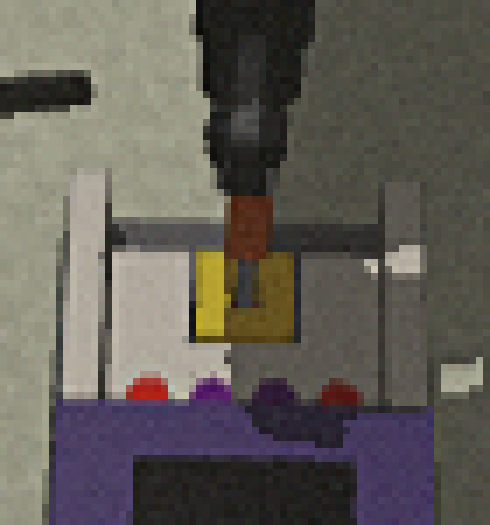

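The rack follows: the block centre is now at scene row ~187, about 12 mm out, with the pin in the well. I keep going.

```bash
python3 -m inch '[[-1,2,-0.17,-0.17,0,0,0],[-1,2,-0.17,-0.17,0,0,0],[-1,2,-0.17,-0.17,0,0,0],[-1,2,-0.17,-0.17,0,0,0],[-1,2,-0.17,-0.17,0,0,0],[-1,0,0,0,0,0,0]]' | grep -E "pos|ft"
```

```text
position: [0.5321, 0.0693, 0.1483]
ft_force: [-1.0, -0.3, 8.4]
```

```bash
python3 -m inch '[[-1,2,-0.17,-0.17,0,0,0],[-1,2,-0.17,-0.17,0,0,0],[-1,2,-0.17,-0.17,0,0,0],[-1,2,-0.17,-0.17,0,0,0],[-1,2,-0.17,-0.17,0,0,0],[-1,0,0,0,0,0,0]]' | grep -E "pos|ft"
```

```text
position: [0.5421, 0.0684, 0.1475]
ft_force: [-0.3, 0.4, 7.7]
```

```bash
python3 -m inch '[[-1,2,-0.17,-0.17,0,0,0],[-1,2,-0.17,-0.17,0,0,0],[-1,2,-0.17,-0.17,0,0,0],[-1,2,-0.17,-0.17,0,0,0],[-1,2,-0.17,-0.17,0,0,0],[-1,0,0,0,0,0,0]]' | grep -E "pos|ft"
```

```text
position: [0.5521, 0.0676, 0.1466]
ft_force: [-1.5, -0.1, 7.7]
```

```bash
python3 -m inch '[[-1,2,-0.17,-0.17,0,0,0],[-1,2,-0.17,-0.18,0,0,0],[-1,2,-0.17,-0.18,0,0,0],[-1,2,-0.17,-0.18,0,0,0],[-1,2,-0.17,-0.18,0,0,0],[-1,0,0,0,0,0,0]]' | grep -E "pos|ft"
```

```text
position: [0.5621, 0.0668, 0.1457]
ft_force: [-1.2, -0.0, 8.0]
```

```bash
python3 -m inch '[[-1,2,-0.17,-0.18,0,0,0],[-1,1,-0.08,-0.09,0,0,0],[-1,1,-0.08,-0.09,0,0,0],[-1,0,0,0,0,0,0]]' | grep -E "pos|ft"
```

```text
position: [0.566, 0.0664, 0.1454]
ft_force: [-0.4, -0.6, 7.8]
```

```bash
python3 -m inch '[[-1,1,-0.08,-0.09,0,0,0],[-1,1,-0.08,-0.09,0,0,0],[-1,0,0,0,0,0,0]]' | grep -E "pos|ft"
```

```text
position: [0.568, 0.0663, 0.1452]
ft_force: [-0.8, 0.0, 9.3]
```

```bash
python3 -m inch '[[-1,1,-0.08,-0.09,0,0,0],[-1,1,-0.08,-0.09,0,0,0],[-1,0,0,0,0,0,0]]' | grep -E "pos|ft"
```

```text
position: [0.57, 0.0661, 0.145]
ft_force: [-1.4, -0.6, 7.9]
```

```bash
python3 -m inch '[[-1,1,-0.08,-0.09,0,0,0],[-1,0,0,0,0,0,0],[-1,0,0,0,0,0,0]]' | grep -E "pos|ft"
```

```text
position: [0.571, 0.066, 0.145]
ft_force: [-1.4, -0.4, 7.9]
```

```bash
python3 -m inch '[[-1,1,-0.08,-0.09,0,0,0],[-1,0,0,0,0,0,0],[-1,0,0,0,0,0,0]]' | grep -E "pos|ft"
```

```text
position: [0.5719, 0.066, 0.1449]
ft_force: [-1.6, 0.5, 9.7]
```

```bash
python3 -m inch '[[-1,1,-0.08,-0.09,0,0,0],[-1,0,0,0,0,0,0],[-1,0,0,0,0,0,0]]' | grep -E "pos|ft"
```

```text
position: [0.5728, 0.0659, 0.1448]
ft_force: [-3.1, -0.3, 9.6]
```

```bash
python3 -m inch '[[-1,0.7,-0.06,-0.03,0,0,0],[-1,0,0,0,0,0,0],[-1,0,0,0,0,0,0]]' | grep -E "pos|ft"
```

```text
position: [0.5734, 0.0659, 0.1448]
ft_force: [-3.8, 0.8, 10.1]
```

```bash
python3 -m inch '[[-1,0.7,-0.06,-0.03,0,0,0],[-1,0,0,0,0,0,0],[-1,0,0,0,0,0,0]]' | grep -E "pos|ft"
```

```text
position: [0.574, 0.0658, 0.1448]
ft_force: [-4.2, -0.6, 10.6]
```

```bash
python3 -m inch '[[-1,0,0,-0.2,0,0,0],[-1,0,0,0,0,0,0]]' | grep -E "pos|ft"; python3 -m inch '[[-1,0,0,2,0,0,0],[-1,0,0,2,0,0,0],[-1,0,0,2,0,0,0],[-1,0,0,2,0,0,0],[-1,0,0,2,0,0,0],[-1,0,0,0,0,0,0]]' | grep -E "pos|ft"
```

```text
position: [0.574, 0.0658, 0.1447]
ft_force: [-4.2, 0.4, 12.4]
position: [0.5741, 0.0657, 0.154]
ft_force: [-0.6, -0.9, 0.1]
```

```bash
python3 -m inch '[[-1,0,0,5,0,0,0],[-1,0,0,10,0,0,0],[-1,0,0,20,0,0,0],[-1,0,0,25,0,0,0],[-1,0,0,0,0,0,0],[-1,0,0,0,0,0,0]]'
python3 - <<'E'
from h import *
s=snap('scene','s4.png');o=observe();print(o['position'],o['ft_force'])
c=lambda c,u,v,w,h,k:cv2.resize(c['pixels'][v:v+h,u:u+w,::-1],None,fx=k,fy=k,interpolation=cv2.INTER_NEAREST)
cv2.imwrite('pics/v4.png',c(s,220,140,80,80,7))
E
```

```text
time: 21.22
position: [0.5739, 0.0657, 0.2134]
tcp_rot: [[0.14, 0.99, -0.001], [0.99, -0.14, -0.0], [-0.0, -0.001, -1.0]]
ft_force: [0.6, 0.1, -0.5]
grip_width: 0.166
[0.57381097 0.06573299 0.21309764] [-0.53641185 -0.63085841 -1.07964101]
```

View pics/v4.png

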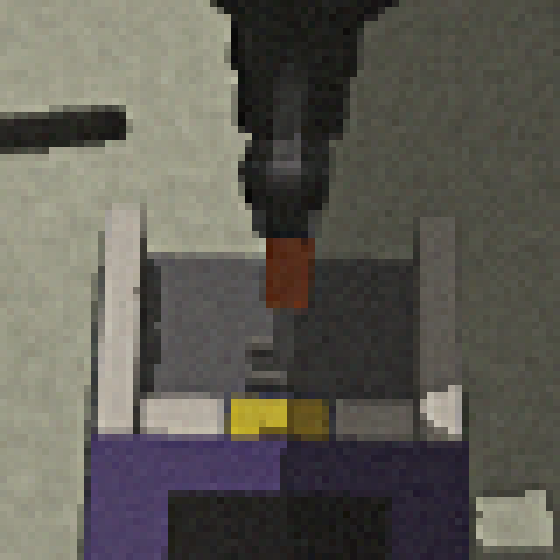

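The block is now at the hood's edge, so the rack is fully out. I go back to the stand.

```bash
python3 -m inch '[[-1,-15,-30,0,0,0,0],[-1,-25,-54,0,0,0,0],[-1,-25,-54,0,0,0,0],[-1,-25,-54,0,0,0,0],[-1,-25,-54,0,0,0,0],[-1,-22,-45,0,0,0,0],[-1,-11,-24,0,0,0,0],[-1,0,0,0,0,0,0]]' ; python3 -m inch '[[-1,0,0,-15,0,0,0],[-1,0,0,-10,0,0,0],[-1,0,0,0,0,0,0],[-1,0,0,0,0,0,0]]'
python3 - <<'E'
from h import *
s=snap('scene','s5.png');t=snap('top','t5.png');o=observe();print(o['position'],o['ft_force'])
c=lambda c,u,v,w,h,k:cv2.resize(c['pixels'][v:v+h,u:u+w,::-1],None,fx=k,fy=k,interpolation=cv2.INTER_NEAREST)
cv2.imwrite('pics/v5.png',np.hstack([c(s,115,115,55,75,8),c(t,200,140,50,75,8)[:600,:360]]))
E
```

```text
time: 22.28
position: [0.4253, -0.2504, 0.2133]
tcp_rot: [[0.142, 0.99, -0.001], [0.99, -0.142, 0.001], [0.001, -0.001, -1.0]]
ft_force: [-0.3, 0.3, -0.9]
grip_width: 0.168
time: 22.78
position: [0.4264, -0.249, 0.1892]
tcp_rot: [[0.139, 0.99, 0.0], [0.99, -0.139, -0.0], [-0.0, 0.0, -1.0]]
ft_force: [-0.5, 0.2, 0.2]
grip_width: 0.163
[ 0.42637087 -0.24917737  0.18940227] [ 0.27987638  0.68689058 -1.44616759]
```

View pics/v5.png

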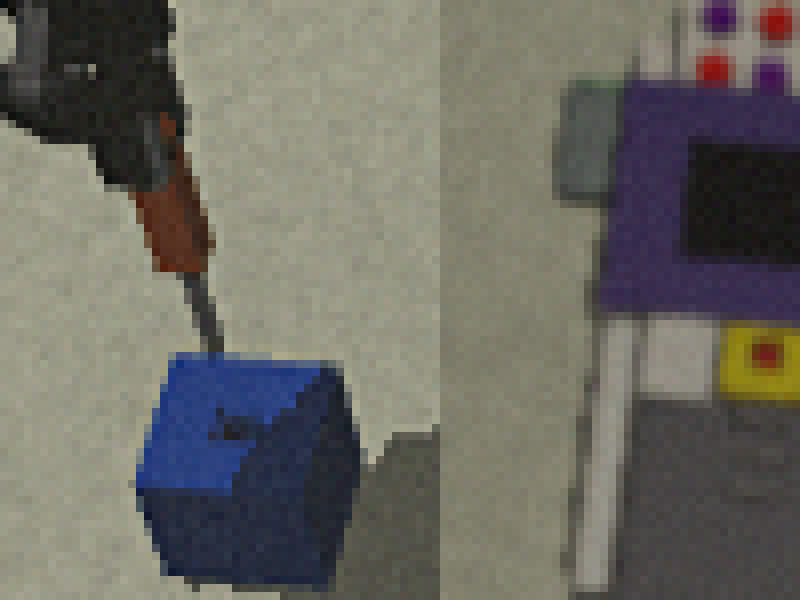

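The top view shows the rack out, up against the hood's edge. The tip is at scene (141.2,158.4), above the hole at about (142.5,167.5).

Run:
```python
from h import *
s=load('s5.png');r=lambda x:np.round(np.array(x)*1000,1)
o=observe()['position']*1000
for p in((141.1,158.3),(141.3,158.6)): print('tip',r(onz(s,*p,.0984)),'minus tcp',r(onz(s,*p,.0984))-o)
print('before', np.array([426.4-425.5,-246.3+249.9]))
```

```text
tip [ 428.5 -247.3   98.4] minus tcp [  2.12913108   1.87736868 -91.00226898]
tip [ 429.6 -246.7   98.4] minus tcp [  3.22913108   2.47736868 -91.00226898]
before [0.9 3.6]
```

```bash
python3 -m inch '[[-1,-1,0,-15,0,0,0],[-1,0,0,-15,0,0,0],[-1,0,0,-7,0,0,0],[-1,0,0,0,0,0,0]]' | grep -E "pos|ft"; python3 -m inch '[[-1,0,0,-2,0,0,0],[-1,0,0,-2,0,0,0],[-1,0,0,-2,0,0,0],[-1,0,0,0,0,0,0]]'| grep -E "pos|ft"
```

```text
position: [0.425, -0.2491, 0.1514]
ft_force: [0.0, -1.3, -0.4]
position: [0.4251, -0.2492, 0.146]
ft_force: [1.0, -0.4, -0.2]
```

```bash
python3 -m inch '[[-1,0,0,-2,0,0,0],[-1,0,0,-2,0,0,0],[-1,0,0,-2,0,0,0],[-1,0,0,0,0,0,0]]'| grep -E "pos|ft"
```

```text
position: [0.4251, -0.2492, 0.1399]
ft_force: [0.3, -1.3, -0.0]
```

```bash
python3 -m inch '[[-1,0,0,-4,0,0,0],[-1,0,0,-4,0,0,0],[-1,0,0,-4,0,0,0],[-1,0,0,-4,0,0,0],[-1,0,0,0,0,0,0]]'| grep -E "pos|ft"
```

```text
position: [0.425, -0.2492, 0.1237]
ft_force: [0.0, -0.1, -0.0]
```

```bash
python3 -m inch '[[-1,0,0,-5,0,0,0],[-1,0,0,-5,0,0,0],[-1,0,0,-5,0,0,0],[-1,0,0,-4,0,0,0],[-1,0,0,-2,0,0,0],[-1,0,0,0,0,0,0]]'| grep -E "pos|ft"
```

```text
position: [0.4251, -0.2492, 0.103]
ft_force: [-0.1, 0.2, -1.2]
```

```bash
python3 -m inch '[[-1,0,0,-1,0,0,0],[-1,0,0,-1,0,0,0],[-1,0,0,0,0,0,0]]'| grep -E "pos|ft"
```

```text
position: [0.4251, -0.2492, 0.101]
ft_force: [-0.1, 0.0, -0.7]
```

```bash
python3 -m inch '[[-1,0,0,-1,0,0,0],[-1,0,0,-1,0,0,0],[-1,0,0,0,0,0,0]]'| grep -E "pos|ft"
```

```text
position: [0.4251, -0.2492, 0.099]
ft_force: [-0.4, -0.1, -0.2]
```

```bash
python3 -m inch '[[-1,0,0,-0.7,0,0,0],[-1,0,0,-0.7,0,0,0],[-1,0,0,0,0,0,0]]'| grep -E "pos|ft"
```

```text
position: [0.4252, -0.2493, 0.0979]
ft_force: [-0.6, 0.4, 3.1]
```

```bash
python3 -m inch '[[-0.5,0,0,0,0,0,0],[-0.3,0,0,0,0,0,0],[0,0,0,0,0,0,0],[0.5,0,0,0,0,0,0],[1,0,0,0,0,0,0],[1,0,0,0,0,0,0],[1,0,0,0,0,0,0],[1,0,0,0,0,0,0]]'; python3 -m inch '[[1,0,0,10,0,0,0],[1,0,0,30,0,0,0],[1,0,0,40,0,0,0],[1,0,0,40,0,0,0],[1,-30,-30,0,0,0,0],[1,-30,-40,0,0,0,0],[1,-30,-40,0,0,0,0],[1,0,0,0,0,0,0]]'
python3 - <<'E'
from h import *
s=snap('scene','s6.png');t=snap('top','t6.png')
c=lambda c,u,v,w,h,k:cv2.resize(c['pixels'][v:v+h,u:u+w,::-1],None,fx=k,fy=k,interpolation=cv2.INTER_NEAREST)
cv2.imwrite('pics/v6.png',np.hstack([c(s,120,140,50,60,7),c(t,210,160,60,60,7)]))
E
```

```text
time: 27.88
position: [0.4252, -0.2493, 0.0977]
tcp_rot: [[0.14, 0.99, 0.0], [0.99, -0.14, -0.0], [-0.0, 0.0, -1.0]]
ft_force: [0.3, -0.9, -0.3]
grip_width: 0.998
time: 28.88
position: [0.3335, -0.3612, 0.2183]
tcp_rot: [[0.143, 0.99, 0.0], [0.99, -0.143, -0.001], [-0.001, 0.0, -1.0]]
ft_force: [0.9, -0.3, 0.3]
grip_width: 1.002
```

View pics/v6.png

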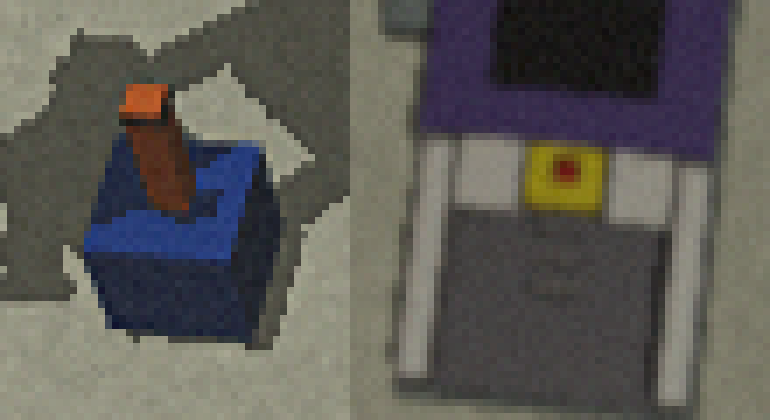

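The tool is back in the stand, upright, and the block sits at the hood's edge with the button at top (240.4,184.1). I check the travel, then hand in.

Run:
```python
from h import *
t=load('t6.png')
a=onz(t,238.3,202.3,.075)
for p in((240.4,184.1),(240.4,184.4)): b=onz(t,*p,.0697);print(np.linalg.norm(b-a))
s=load('s6.png');im=cv2.cvtColor(s['pixels'],cv2.COLOR_RGB2HSV)[147:162,130:152];m=cv2.inRange(im,(3,130,60),(18,255,255))
k,l,st,ce=cv2.connectedComponentsWithStats(m);print(ce+[130,147],st[:,4])
from plant import hand_in
print(observe()['ft_force']); hand_in()
```

```text
0.06170590387666969
0.060708119739973684
[[140.46376812 153.50362319]
 [140.         154.        ]
 [141.48       159.48      ]] [276  29  25]
[0.64473305 0.16855364 0.22299132]
the job is handed in; nothing more can be done
```

The job is done and handed in at about 29 s of the 69 s allowed; no verdict is reported.

- **Push:** I felt for the button, which starts about 9–10 mm below the well's mouth, and pressed it to its stop with the rack still home. I then pushed the rack along its slope until it met the end stop. The highest wrist force I read was about 13–14 N, against the 25 N limit.
- **Release:** I lifted the pin straight out, put the tool back in its stand, opened the gripper and moved the arm clear.

**Last checks:**
- **Rack:** in the top view it has moved about 61–62 mm, with the block at the hood's edge.
- **Button:** I saw it in the well but did not measure how far it is up. The force fell to zero as I lifted the pin.
- **Tool:** it stands upright, its top within about 0.3 pixel of where it started. It seated at the same height as when I picked it up.
- **Bystanders:** the arm touched none of them that I know of, but I did not measure their positions again at the end.

**Disagreements:**
- **Cameras:** the two views differed by 2–4 mm on positions. I used values between them and felt my way in.
- **Sideways force:** it read near zero during most of the push, so I checked in a picture that the rack was really moving.

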